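Find the unlocked flap and push it open

ROBOT

A 6-joint arm with a two-finger parallel gripper is mounted at the origin on the work surface. World frame = base frame: x ahead of the robot, y to its left, z up, the work surface at z = 0. Lengths are in m, angles in degrees, forces in N, time in s.
With the tool pointing down it reaches from about 0.225 to 0.875 m from the base axis. Payload 3.4 kg.
Tool frame: the origin (TCP) lies between the finger pads; the fingertips stand 19 mm ahead of it and the grasp point (between the pads) is the TCP (tcp_to_tips is the distance from the TCP to the fingertips, in m); z points along the fingers, y is the direction in which the jaws open and shut (so a half turn about z gives the same grasp; the last joint's range is limited). The gripper opens to 85 mm and grips with 20 to 120 N. Pads are 22 mm wide; open, the fingers measure 114 mm over their backs; the gripper's body (76 mm by 85 mm) begins 54 mm behind the grasp point. The pads swing forward as they close: fully open they stand 13 mm farther back than shut.
Start: joints at [57.009, 15.808, 86.224, -0, 77.962, -6.933], TCP at [0.253, 0.517, 0.25] pointing down, gripper open.
Joint ranges: [-165.64, 165.64], [-43.16, 119.46], [12.63, 154.43], [-67.54, 247.53], [6.08, 155.33], [-154.97, 154.97]. Speed limits (degrees/s): [147.25, 147.25, 180, 180, 180, 180].

INTERFACE

Orientations are given as a 3x3 rotation matrix whose columns are the frame's x, y, z axes.
In Python, from bench import read_state, capture, get_calibration, finish_job, tcp_to_tips gives the robot as it stands.
- The arm moves only by the tool move_arm, never from a script. Its argument "commands" is a list of rows, each a list of 4 numbers: the shift along the tool's x, y, z as a fraction of full scale, then the turn about the tool's z as a fraction of full scale. A call has 1 to 12 rows; each row shifts and turns the pose as measured when the row begins, along the tool's axes as they then stand; what a row does not reach is not made up. Full scale, the value 1, is 0.02 m for a shift and 0.12 rad for a turn. A row lasts 1/12 s, in which the tool goes at most 41.7 mm and 7.16 degrees, less where a joint would pass 70% of its speed; a pose out of reach is approached as far as the arm can. A call with a number of a shift or a turn outside -1 to 1 is refused whole. A call with a gripper value outside its range is refused whole. "gripper" is the opening, from 0 (shut) to 1 (fully open), set as the call begins (left out, the last holds). The fingers move at their own pace and stop on an object; the grip force is fixed at half the most. Time passes only in rows, so rows that do not move let the fingers close. It gives the time, the measured TCP pose, the force and the opening at its end, in the units of the state.
- read_state(): the state, without advancing time (a new reading comes with each control period).
- capture(name): name is "scene" or "top"; returns the picture (400x640x3 uint8, red, green, blue); there is no depth.
- get_calibration(name): a dict with "mtx" (3x3 intrinsics, pixels), "k1" (the pictures are not rectified: a ray, as slopes to the right and down, at radius r is drawn at 1 + k1 r^2 times it, then the intrinsics apply), "eye" and "rotation" of the camera in the world. Camera axes: x right, y down, z forward; pixel columns grow to the right and rows downward; lengths in m; the calibration is good to about 2 mm. A picture is of the moment at which its call begins. get_calibration takes no time and is no camera call.
- finish_job(): hands the job in, once; it reports no verdict.
The state is a dict: "clock": time; "joints": joint angles; "joint_velocities": joint speeds; "joint_torque": joint torques, N m; "eef_pos": TCP position; "orientation": TCP orientation; "force": force on the tool from outside, world axes, zero at the start; "wrist_torque": the same for the moment, N m; "grip_width": finger opening in m.
Only numpy, scipy, OpenCV 4.12 (cv2) and the standard library are available. Lean on these libraries where they do the work, as an engineer would, in place of code of your own. Each camera call takes 0.05 s, during which the arm holds its last target. There are 200 camera calls.

TASK

One of the four perforated flaps in the top of the grey service trunk has been left unlocked. Press down on the far halves of the flaps to find the one that rocks, then push its raised near end over until the flap stands upright, and leave it open. Nothing needs grasping: do not lift or move the lock barrel, adapter, screwdriver or mug.

Things in the scene. Friction and masses are not known exactly. Their poses are not given: they have to be found in the camera images.
- trunk: Grey sheet-steel trunk fixed on the bench, 164 mm deep (x), 520 long (y), 95 high, hollow. Origin: centre of its underside; x points to its far side (away from the robot within 0.25 rad), z up. Four identical perforated flaps lie flush in its top: flap1 at y = +142.5 mm, flap2 +47.5, flap3 -47.5, flap4 -142.5. Three are locked by blocks hidden below; which one is not cannot be seen and changes.
- flap1 (a joint): Tilt of flap 1 (120 x 80 x 5 mm, round lock face at its near end), rad: 0 flush, grows as the far half goes down and the near half rises (never the other way: pressing the near half moves nothing), 1.5 at its stop, nearly upright. Locked: stays under 0.06 (2 mm). Unlocked: 1 to 3 N at the press point turns it, and its stiff pivot holds it where it is left.
- flap1_press (a point): Press point of flap 1: on its upper face, mid-width, 42 mm from the pivot towards the far end (18 mm from the far edge). Moves with the flap; its axes are the flap's (z out of the upper face).
- flap1_pivot (a point): Middle of flap 1's upper face, 2.5 mm above the pivot axis, which runs along the trunk's y through the flap's middle. The near edge, 60 mm from here on the robot's side, is the one that rises. Smooth powder-coated steel (friction about 0.35).
- flap2 (a joint): Tilt of flap 2 (120 x 80 x 5 mm, round lock face at its near end), rad: 0 flush, grows as the far half goes down and the near half rises (never the other way: pressing the near half moves nothing), 1.5 at its stop, nearly upright. Locked: stays under 0.06 (2 mm). Unlocked: 1 to 3 N at the press point turns it, and its stiff pivot holds it where it is left.
- flap2_press (a point): Press point of flap 2: on its upper face, mid-width, 42 mm from the pivot towards the far end (18 mm from the far edge). Moves with the flap; its axes are the flap's (z out of the upper face).
- flap2_pivot (a point): Middle of flap 2's upper face, 2.5 mm above the pivot axis, which runs along the trunk's y through the flap's middle. The near edge, 60 mm from here on the robot's side, is the one that rises. Smooth powder-coated steel (friction about 0.35).
- flap3 (a joint): Tilt of flap 3 (120 x 80 x 5 mm, round lock face at its near end), rad: 0 flush, grows as the far half goes down and the near half rises (never the other way: pressing the near half moves nothing), 1.5 at its stop, nearly upright. Locked: stays under 0.06 (2 mm). Unlocked: 1 to 3 N at the press point turns it, and its stiff pivot holds it where it is left.
- flap3_press (a point): Press point of flap 3: on its upper face, mid-width, 42 mm from the pivot towards the far end (18 mm from the far edge). Moves with the flap; its axes are the flap's (z out of the upper face).
- flap3_pivot (a point): Middle of flap 3's upper face, 2.5 mm above the pivot axis, which runs along the trunk's y through the flap's middle. The near edge, 60 mm from here on the robot's side, is the one that rises. Smooth powder-coated steel (friction about 0.35).
- flap4 (a joint): Tilt of flap 4 (120 x 80 x 5 mm, round lock face at its near end), rad: 0 flush, grows as the far half goes down and the near half rises (never the other way: pressing the near half moves nothing), 1.5 at its stop, nearly upright. Locked: stays under 0.06 (2 mm). Unlocked: 1 to 3 N at the press point turns it, and its stiff pivot holds it where it is left.
- flap4_press (a point): Press point of flap 4: on its upper face, mid-width, 42 mm from the pivot towards the far end (18 mm from the far edge). Moves with the flap; its axes are the flap's (z out of the upper face).
- flap4_pivot (a point): Middle of flap 4's upper face, 2.5 mm above the pivot axis, which runs along the trunk's y through the flap's middle. The near edge, 60 mm from here on the robot's side, is the one that rises. Smooth powder-coated steel (friction about 0.35).
- lock_barrel: Bystander: loose steel lock barrel, 26 mm across, 31 mm tall, standing on the deck beyond flap1 (trunk y about +225 mm). Origin at the centre of its underside.
- adapter: Bystander: loose black adapter, 40 x 30 x 22 mm, lying on the deck beyond flap4 (trunk y about -227 mm). Origin at the centre of its underside.
- screwdriver: Bystander: screwdriver lying on the bench beyond the right end of the trunk (-y), about 200 mm long and 26 mm high. Origin on the bench below its middle.
- mug: Bystander: blue mug, 80 mm across, 90 mm tall, standing on the bench beyond the left end of the trunk (+y). Origin at the centre of its underside.

How it is judged:
By the outcome, as a careful person would: the job done as asked, in the order asked, and still so for the second after the job is handed in, with the robot touching nothing.
It also fails if it takes over 58 s, if anything falls off the work surface, if the arm or the gripper's body presses on something with over 40 N, if the wrist force passes 120 N, or if a joint passes its speed limit or range.

## Working session

There is one attempt and no reset: what is moved stays moved. The work goes in short steps, Python scripts to look and compute and a tool call to move; the robot and the scene stay as the last step left them, time stands still between calls to the robot, and variables do not carry over. Pictures are saved under pics/ and viewed, about 8 in all and at most 12, crops included, and the job is handed in when it is done.

Besides the shell and the picture viewer there is one more tool, called after "Request:" as a command line: name --pt "numbers of a row" for each row, then --argument value for the rest. move_arm: Moves the arm, as the interface text tells. Shift numbers are shares of 0.02 m and turn numbers shares of 0.12 rad, none past 1 either way. Its arguments: {"type":"object","properties":{"commands":{"type":"array"},"gripper":{"type":"number"}},"required":["commands"]}

```bash
mkdir -p pics; ls; python3 - <<'E'
from bench import *
import cv2
print(read_state(), tcp_to_tips)
for n in("scene","top"):
    c=get_calibration(n); print(n,c)
    cv2.imwrite(f"pics/{n}0.png",capture(n)[:,:,::-1])
E
```

```text
pics
{'clock': 0.0, 'joints': array([ 5.70068498e+01,  1.58475646e+01,  8.62938812e+01,  7.36914304e-07,
        7.79630678e+01, -6.93123275e+00]), 'joint_velocities': array([ 0.03891034, -0.04986961,  0.03417928,  0.04932015,  0.02374262,
        0.03520074]), 'joint_torque': array([ 9.94136062e-04, -4.16775835e+01, -2.45807451e+01, -5.66317783e-05,
        1.08683127e-02, -6.93460692e-06]), 'eef_pos': array([0.25234463, 0.5161257 , 0.24944957]), 'orientation': array([[-8.98319680e-01,  4.39341287e-01, -9.93306728e-04],
       [ 4.39342355e-01,  8.98318404e-01, -1.52993554e-03],
       [ 2.20141867e-04, -1.81077292e-03, -9.99998336e-01]]), 'force': array([ 0.61477138, -0.61192195,  0.0221217 ]), 'wrist_torque': array([-0.01029247,  0.00881076,  0.03240262]), 'grip_width': 0.08552760281264508} 0.019
scene {'mtx': array([[495.28875255,   0.        , 321.45351465],
       [  0.        , 495.28875255, 199.05361459],
       [  0.        ,   0.        ,   1.        ]]), 'k1': -0.09078629466357249, 'eye': array([ 0.95486956, -0.53618086,  1.21561715]), 'rotation': array([[ 0.8317692 ,  0.46214163, -0.30754694],
       [ 0.55490386, -0.70769661,  0.4373182 ],
       [-0.01554698, -0.53440679, -0.84508442]])}
top {'mtx': array([[447.79851271,   0.        , 316.40579152],
       [  0.        , 447.79851271, 198.05594904],
       [  0.        ,   0.        ,   1.        ]]), 'k1': -0.043703605838979524, 'eye': array([0.41391362, 0.0421222 , 1.61360182]), 'rotation': array([[-0.00935505, -0.99541959,  0.09514366],
       [-0.99975052,  0.00738078, -0.0210812 ],
       [ 0.02028241, -0.09531714, -0.99524031]])}
```

View pics/top0.png

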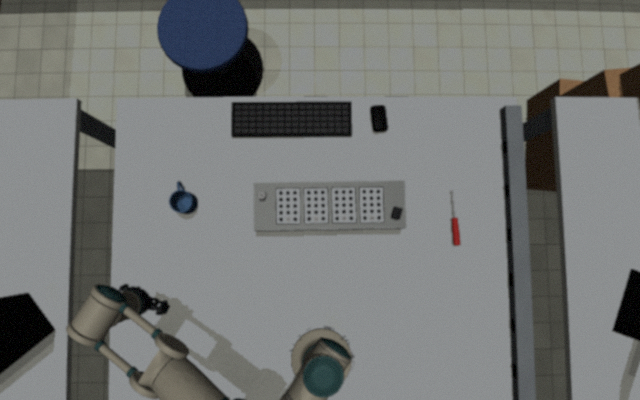

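View pics/scene0.png

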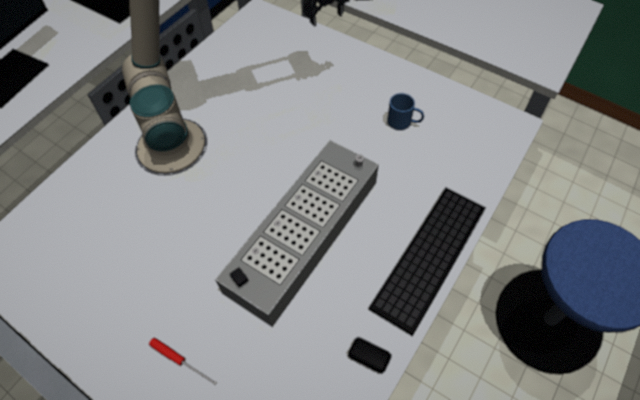

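```bash
python3 - <<'E'
import cv2,numpy as np
a=cv2.imread("pics/top0.png")[170:245,240:420]; b=cv2.imread("pics/scene0.png")[135:330,205:390]
a=cv2.resize(a,None,fx=4,fy=4,interpolation=cv2.INTER_CUBIC); b=cv2.resize(b,None,fx=3,fy=3,interpolation=cv2.INTER_CUBIC)
cv2.imwrite("pics/ca.png",a); cv2.imwrite("pics/cb.png",b)
E
```

```text
(no output)
```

View pics/ca.png

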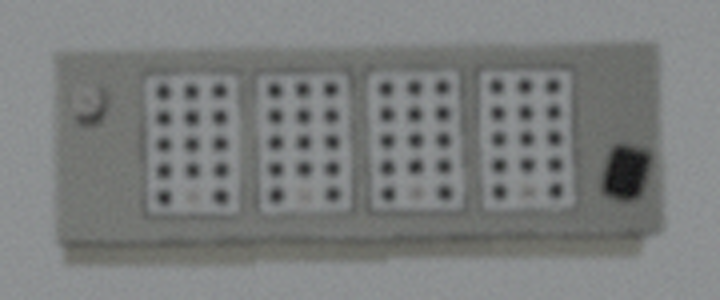

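View pics/cb.png

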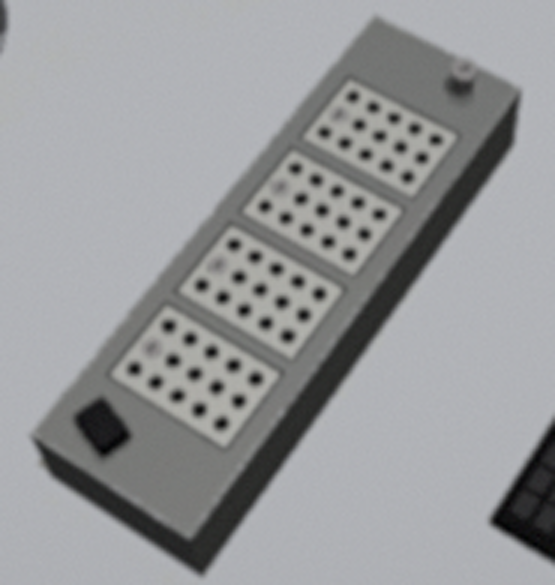

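```bash
cat > h.py <<'E'
import numpy as np
from bench import *
from scipy.optimize import least_squares
def proj(n,P):
    c=get_calibration(n); q=(np.atleast_2d(P)-c["eye"])@c["rotation"]
    s=q[:,:2]/q[:,2:]; s=s*(1+c["k1"]*(s**2).sum(1,keepdims=True))
    return s@np.diag([c["mtx"][0,0],c["mtx"][1,1]])+c["mtx"][:2,2]
def T2W(p,P):
    c,s=np.cos(p[2]),np.sin(p[2]); P=np.atleast_2d(P)
    return P@np.array([[c,-s,0],[s,c,0],[0,0,1]]).T+[p[0],p[1],0]
E
python3 - <<'E'
from h import *
def fl(y): return [[-.06,y+.04,.095],[.06,y+.04,.095],[.06,y-.04,.095],[-.06,y-.04,.095]] # NL FL FR NR
W=np.array(fl(.1425)+fl(-.1425))
t=np.array([(149,214),(147,75),(238,73),(240,211),(484,210),(478,71),(571,70),(576,208)],float)
s=np.array([(352,79),(457,137),(411,196),(304,137),(168,305),(279,377),(225,446),(111,377)],float)
t=(t+.5)/4-.5+[240,170]; s=(s+.5)/3-.5+[205,135]
ft=lambda p:(proj("top",T2W(p,W))-t).ravel(); fs=lambda p:(proj("scene",T2W(p,W))-s).ravel()
for f in(ft,fs,lambda p:np.r_[ft(p),fs(p)]):
    r=least_squares(f,[.45,.05,0]); print(r.x,np.sqrt((r.fun**2).mean()))
p=r.x; np.save("p.npy",p)
for i,y in enumerate((.1425,.0475,-.0475,-.1425)): print(i+1,T2W(p,[[.042,y,.095],[0,y,.095],[-.06,y,.095]]).round(4).tolist())
E
```

```text
[ 0.53522681 -0.03552895  0.00512159] 0.3302100646688345
[ 0.53727217 -0.03302436  0.00515504] 0.6595653839544872
[ 0.53653901 -0.03397857  0.00533218] 0.6430139236317873
1 [[0.5778, 0.1087, 0.095], [0.5358, 0.1085, 0.095], [0.4758, 0.1082, 0.095]]
2 [[0.5783, 0.0137, 0.095], [0.5363, 0.0135, 0.095], [0.4763, 0.0132, 0.095]]
3 [[0.5788, -0.0813, 0.095], [0.5368, -0.0815, 0.095], [0.4768, -0.0818, 0.095]]
4 [[0.5793, -0.1763, 0.095], [0.5373, -0.1765, 0.095], [0.4773, -0.1768, 0.095]]
```

Request:
move_arm --pt "0 0 0 -0.95" --pt "0 0 0 -0.95" --pt "0 0 0 -0.95" --pt "0 0 0 -0.95" --pt "0 0 0 0" --gripper 0

```text
clock: 0.52
eef_pos: [0.2515, 0.5148, 0.2468]
orientation: [[-1.0, -0.022, -0.004], [-0.022, 1.0, -0.006], [0.004, -0.006, -1.0]]
force: [-0.4, 0.6, -0.0]
grip_width: 0.0255
```

Request:
move_arm --pt "-0.8 -1 0 0" --pt "-0.8 -1 0 0" --pt "-0.8 -1 0 0" --pt "-0.8 -1 0 0" --pt "-0.8 -1 0 0" --pt "-0.8 -1 0 0" --pt "-0.8 -1 0 0" --pt "-0.8 -1 0 0" --pt "-0.8 -1 0 0" --pt "-0.8 -1 0 0"

```text
clock: 1.35
eef_pos: [0.4151, 0.3114, 0.243]
orientation: [[-1.0, 0.0, -0.011], [0.0, 1.0, -0.008], [0.011, -0.008, -1.0]]
force: [0.7, 0.6, 0.2]
grip_width: 0.0
```

Request:
move_arm --pt "-0.8 -1 0 0" --pt "-0.8 -1 0 0" --pt "-0.8 -1 0 0" --pt "-0.8 -1 0 0" --pt "-0.8 -1 0 0" --pt "-0.8 -1 0 0" --pt "-0.8 -1 0 0" --pt "-0.8 -1 0 0" --pt "-0.8 -1 0 0" --pt "-0.8 -0.9 0 0" --pt "0 0 0 0"

```text
clock: 2.27
eef_pos: [0.5797, 0.0951, 0.2394]
orientation: [[-0.999, 0.041, -0.014], [0.041, 0.999, -0.011], [0.014, -0.012, -1.0]]
force: [1.1, 0.7, 0.7]
grip_width: -0.0001
```

Request:
move_arm --pt "0 0 1 0" --pt "0 0 1 0" --pt "0 0 1 0" --pt "0 0 1 0" --pt "0 0 0.6 0" --pt "0 0 0.2 0" --pt "0 0 0 0"

```text
clock: 2.85
eef_pos: [0.5778, 0.0941, 0.1389]
orientation: [[-0.998, 0.064, -0.016], [0.064, 0.998, -0.009], [0.016, -0.01, -1.0]]
force: [-0.3, -0.6, 0.2]
grip_width: 0.0001
```

Request:
move_arm --pt "0 0.7 0.3 -0.55" --pt "0 0 0.3 0" --pt "0 0 0.1 0" --pt "0 0 0.1 0"

```text
clock: 3.18
eef_pos: [0.5792, 0.1086, 0.1244]
orientation: [[-1.0, 0.001, -0.013], [0.001, 1.0, -0.009], [0.013, -0.009, -1.0]]
force: [0.3, -0.0, 0.4]
grip_width: -0.0001
```

Request:
move_arm --pt "0 0 0.1 0" --pt "0 0 0.1 0" --pt "0 0 0.1 0" --pt "0 0 0.1 0"

```text
clock: 3.52
eef_pos: [0.5801, 0.1075, 0.1176]
orientation: [[-1.0, 0.004, -0.01], [0.004, 1.0, -0.01], [0.01, -0.01, -1.0]]
force: [0.2, -0.5, 0.2]
grip_width: 0.0
```

Request:
move_arm --pt "0.02 0.05 0.1 0" --pt "0 0 0.1 0" --pt "0 0 0.1 0" --pt "0 0 0.1 0"

```text
clock: 3.85
eef_pos: [0.5799, 0.1082, 0.1131]
orientation: [[-1.0, 0.006, -0.008], [0.006, 1.0, -0.009], [0.008, -0.01, -1.0]]
force: [-4.4, -0.6, 16.0]
grip_width: -0.0001
```

Request:
move_arm --pt "0 0 0.1 0" --pt "0 0 0.1 0" --pt "0 0 0.1 0"

```text
clock: 4.1
eef_pos: [0.5798, 0.1081, 0.1131]
orientation: [[-1.0, 0.006, -0.005], [0.006, 1.0, -0.009], [0.005, -0.009, -1.0]]
force: [-4.0, 0.4, 12.0]
grip_width: 0.0002
```

Request:
move_arm --pt "0 0 -0.5 0" --pt "0 0 -0.3 0" --pt "0 -1 0 0" --pt "0 -1 0 0" --pt "0 -1 0 -0.1" --pt "0 -1 0 -0.1" --pt "0 -0.7 0 -0.1" --pt "0 0 0 0"

```text
clock: 4.77
eef_pos: [0.5808, 0.0121, 0.1318]
orientation: [[-0.999, -0.035, -0.001], [-0.035, 0.999, -0.009], [0.001, -0.009, -1.0]]
force: [0.1, -0.8, -0.1]
grip_width: 0.0002
```

Request:
move_arm --pt "0.1 0.05 0.4 0.3" --pt "0 0 0.3 0" --pt "0 0 0.1 0" --pt "0 0 0.1 0" --pt "0 0 0.1 0" --pt "0 0 0.1 0" --pt "0 0 0.1 0"

```text
clock: 5.35
eef_pos: [0.5795, 0.0137, 0.1132]
orientation: [[-1.0, -0.001, 0.002], [-0.001, 1.0, -0.012], [-0.002, -0.012, -1.0]]
force: [-2.9, -1.1, 10.8]
grip_width: -0.0
```

Request:
move_arm --pt "0 0 0.1 0" --pt "0 0 0.1 0" --pt "0 0 0.1 0" --pt "0 0 0.1 0"

```text
clock: 5.68
eef_pos: [0.5795, 0.0138, 0.1132]
orientation: [[-1.0, -0.008, 0.005], [-0.008, 1.0, -0.017], [-0.005, -0.017, -1.0]]
force: [-3.6, -0.8, 12.0]
grip_width: -0.0001
```

Flap 2 holds at 12 N too. On to flap 3.

Request:
move_arm --pt "0 0 -0.5 0" --pt "0 0 -0.3 0" --pt "0 -1 0 0" --pt "0 -1 0 0" --pt "0 -1 0 0" --pt "0 -1 0 0" --pt "0 -0.7 0 0" --pt "0 0 0 0"

```text
clock: 6.35
eef_pos: [0.5827, -0.0774, 0.1333]
orientation: [[-1.0, -0.02, 0.009], [-0.02, 1.0, -0.016], [-0.009, -0.016, -1.0]]
force: [-0.1, 1.2, 0.2]
grip_width: 0.0003
```

Request:
move_arm --pt "0.15 -0.2 0.4 0.15" --pt "0 0 0.3 0" --pt "0 0 0.1 0" --pt "0 0 0.1 0" --pt "0 0 0.1 0" --pt "0 0 0.1 0" --pt "0 0 0.1 0"

```text
clock: 6.93
eef_pos: [0.5799, -0.0782, 0.1068]
orientation: [[-1.0, -0.003, 0.01], [-0.003, 1.0, -0.014], [-0.009, -0.014, -1.0]]
force: [-0.3, -0.2, 2.4]
grip_width: -0.0003
```

Request:
move_arm --pt "0 0 0.1 0" --pt "0 0 0.1 0" --pt "0 0 0.1 0" --pt "0 0 0.1 0"

```text
clock: 7.27
eef_pos: [0.5803, -0.0774, 0.0986]
orientation: [[-1.0, -0.004, 0.01], [-0.004, 1.0, -0.014], [-0.01, -0.014, -1.0]]
force: [-0.7, -0.7, 2.3]
grip_width: -0.0003
```

Request:
move_arm --pt "0.05 -0.1 0.2 0" --pt "0.02 0 0.2 0" --pt "0.02 0 0.2 0" --pt "0.02 0 0.2 0" --pt "0 0 0 0"

```text
clock: 7.68
eef_pos: [0.5789, -0.0797, 0.0808]
orientation: [[-1.0, -0.003, 0.012], [-0.003, 1.0, -0.013], [-0.012, -0.013, -1.0]]
force: [0.4, -0.1, 0.5]
grip_width: -0.0003
```

Request:
move_arm --pt "0 0 -1 0" --pt "0 0 -1 0" --pt "0 0 -1 0" --pt "0 0 -1 0" --pt "0 0 -1 0" --pt "0 0 -0.6 0" --pt "1 0 0 0" --pt "1 0 0 0" --pt "1 0 0 0" --pt "1 0 0 0" --pt "1 0 0 0" --pt "1 0 0 0"

```text
clock: 8.68
eef_pos: [0.4526, -0.0784, 0.1907]
orientation: [[-1.0, -0.004, -0.0], [-0.004, 1.0, -0.011], [0.0, -0.011, -1.0]]
force: [-0.1, -0.8, -0.1]
grip_width: -0.0
```

```bash
python3 - <<'E'
from h import *
import cv2
a=capture("scene")[100:340,200:420,::-1]
cv2.imwrite("pics/s1.png",cv2.resize(a,None,fx=2.5,fy=2.5,interpolation=cv2.INTER_CUBIC)); s=read_state(); print(s["eef_pos"])
E
```

```text
[ 0.44739638 -0.07756142  0.19019305]
```

View pics/s1.png

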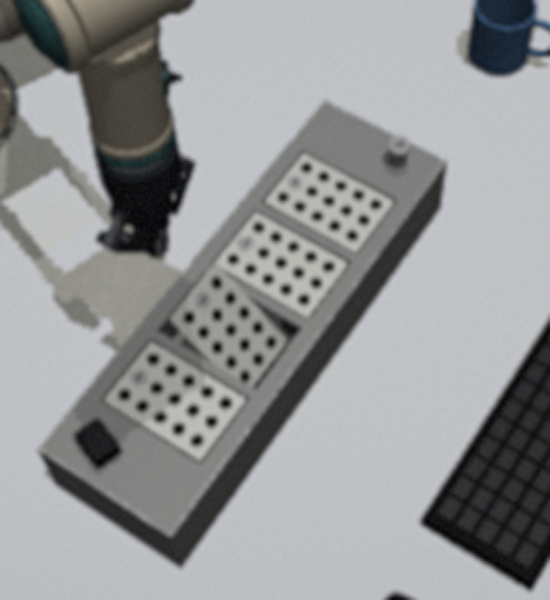

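Flap 3 stands tilted with its near end raised (crop about (175–280, 270–380)), and the others are flush. Now I go down on its near side and push.

Request:
move_arm --pt "0.3 -0.2 0.9 0" --pt "0 0 1 0" --pt "0 0 0.8 0" --pt "0 0 0 0"

```text
clock: 9.07
eef_pos: [0.4377, -0.082, 0.1353]
orientation: [[-1.0, -0.003, -0.006], [-0.003, 1.0, -0.01], [0.006, -0.01, -1.0]]
force: [-0.3, 0.2, -1.1]
grip_width: -0.0004
```

Request:
move_arm --pt "-0.8 0 0 0" --pt "-0.7 0 0 0" --pt "-0.3 0 0 0" --pt "-0.3 0 0 0" --pt "-0.3 0 -0.1 0" --pt "-0.3 0 -0.1 0"

```text
clock: 9.57
eef_pos: [0.491, -0.081, 0.1392]
orientation: [[-1.0, -0.004, -0.016], [-0.004, 1.0, -0.009], [0.016, -0.009, -1.0]]
force: [-2.5, 0.3, 1.1]
grip_width: 0.0002
```

Request:
move_arm --pt "-0.3 0 -0.15 0" --pt "-0.3 0 -0.15 0" --pt "-0.3 0 -0.15 0"

```text
clock: 9.82
eef_pos: [0.5102, -0.0807, 0.1489]
orientation: [[-1.0, -0.004, -0.017], [-0.004, 1.0, -0.009], [0.017, -0.009, -1.0]]
force: [-0.8, -0.2, -0.2]
grip_width: -0.0003
```

Request:
move_arm --pt "-0.2 0 0 0" --pt "-0.2 0 0 0" --pt "-0.1 0 0 0"

```text
clock: 10.07
eef_pos: [0.5185, -0.0807, 0.1495]
orientation: [[-1.0, -0.005, -0.025], [-0.005, 1.0, -0.009], [0.025, -0.009, -1.0]]
force: [-8.1, -1.5, 5.1]
grip_width: -0.0001
```

Request:
move_arm --pt "-0.1 0 0 0" --pt "-0.1 0 0 0" --pt "-0.1 0 0 0"

```text
clock: 10.32
eef_pos: [0.5184, -0.0804, 0.1488]
orientation: [[-0.999, -0.006, -0.04], [-0.006, 1.0, -0.009], [0.04, -0.009, -0.999]]
force: [-5.7, -0.9, 4.1]
grip_width: 0.0001
```

Request:
move_arm --pt "-0.3 0 0 0" --pt "-0.3 0 0 0"

```text
clock: 10.48
eef_pos: [0.5185, -0.0801, 0.1477]
orientation: [[-0.998, -0.008, -0.068], [-0.008, 1.0, -0.009], [0.068, -0.008, -0.998]]
force: [-14.2, -0.3, 8.4]
grip_width: -0.0004
```

Request:
move_arm --pt "0.5 0 0 0" --pt "0.8 0 0 0" --pt "1 0 0 0" --pt "1 0 -0.5 0" --pt "1 0 -1 0" --pt "1 0 -1 0" --pt "0 0 -1 0" --pt "0 0 0 0"

```text
clock: 11.15
eef_pos: [0.4152, -0.0801, 0.2259]
orientation: [[-0.998, -0.008, -0.062], [-0.007, 1.0, -0.008], [0.062, -0.008, -0.998]]
force: [0.1, 0.3, 0.5]
grip_width: 0.0001
```

```bash
python3 - <<'E'
from h import *
import cv2
t=capture("top")[165:245,240:420,::-1]
a=capture("scene")[100:340,200:420,::-1]
a=cv2.resize(a,None,fx=2.4,fy=2.4,interpolation=cv2.INTER_CUBIC)
p=np.load("p.npy"); y=-.0475
for th,col in((1.5,(0,0,255)),(1.3,(0,255,0))):
    c,s=np.cos(th),np.sin(th)
    P=[[-r*c+2.5e-3*s,y+w,.0925+r*s+2.5e-3*c] for r,w in((.06,.04),(.06,-.04))]
    q=((proj("scene",T2W(p,P))-[200,100]+.5)*2.4-.5).astype(int)
    b=a.copy() if th==1.5 else b
    cv2.line(b,tuple(map(int,q[0])),tuple(map(int,q[1])),col,1)
t=cv2.resize(t,None,fx=1.4,fy=1.4)
im=np.hstack([a[150:400,80:400],b[150:400,80:400]]);cv2.imwrite("pics/s2.png",im)
s=read_state();print(s["eef_pos"],s["force"],s["clock"])
E
```

```text
[ 0.41340667 -0.0794369   0.22295202] [-0.19957743 -0.50227982 -0.40230818] 11.25
```

View pics/s2.png

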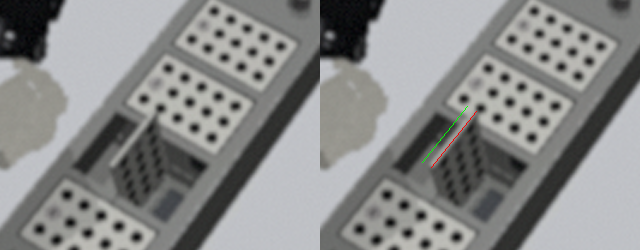

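Flap 3 stands upright. Its top edge runs from about (155,113) to (113,165) in the crop, on the predicted line for 1.5 rad and clear of the one for 1.3. The other flaps are flush and the arm is clear.

```bash
python3 -c "
from bench import *
print(finish_job())"
```

```text
the job is handed in; nothing more can be done
None
```

Flap 3 was the unlocked one. It now stands upright at its stop, and I handed the job in at about 11 s of the 58 s.

- **Finding it:** I pressed the far halves with the shut fingertips. Flaps 1 and 2 held still under 12–16 N. Flap 3 gave way at about 2.4 N, so I did not press flap 4.
- **Opening it:** I pressed flap 3 down about 33 mm and photographed it with its near end raised. Then I pushed that near end over from the robot's side until it met the stop. The pushing force rose to about 16 N with no further movement.
- **Last checks:** With the arm backed off and no force on it, the camera showed flap 3's top edge on the line predicted for 1.5 rad. The neighbouring flaps in that view were flush.
- **Not checked:** I did not photograph the lock barrel, adapter, screwdriver and mug again at the end, though I never went near them. The tool had leaned about 4° after the push, which did no harm. No check failed or disagreed.

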